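# Roll the blank ball to its red seat and present the tray over the blue wheel

## Robot

A 6-joint arm with a two-finger parallel gripper is mounted at the origin on the work surface. World frame = base frame: x ahead of the robot, y to its left, z up, the work surface at z = 0. Lengths are in m, angles in rad, forces in N, time in s.
With the tool pointing down it reaches from about 0.25 to 0.725 m from the base axis. Payload 4 kg.
Tool frame: the origin (TCP) lies between the finger pads; the fingertips stand 8 mm ahead of it and the grasp point (between the pads) lies 11 mm behind it (bot.tip_reach is the distance from the TCP to the fingertips, in m); z points along the fingers, y is the line along which they close (so a half turn about z gives the same grasp; the last joint's range is limited). The gripper opens to 85 mm and grips with 20 to 120 N. Pads are 22 mm wide; open, the fingers measure 114 mm over their backs; the gripper's body (76 mm by 85 mm) begins 54 mm behind the grasp point. The pads swing forward as they close: fully open they stand 13 mm farther back than shut.
Start: joints at [1.107, 0.241, 0.005, 1.335, 0, 1.571], TCP at [0.224, 0.447, 0.239] pointing down, gripper open.
Joint ranges: [-2.72, 2.72], [-1.05, 1.87], [-1.09, 1.28], [-1.99, 2.15], [-1.42, 1.44], [-3.14, 3.14]. Speed limits (rad/s): [2.79, 2.79, 3.14, 3.14, 3.14, 3.14].

## Interface

Orientations are given as a unit quaternion [x, y, z, w].
In Python, from workcell import bot gives the robot as it stands.
- The arm moves only by the tool move_arm, never from a script. Its argument "deltas" is a list of rows, each a list of 7 numbers: the opening, from 0 (shut) to 1 (fully open), then the shift along the tool's x, y, z in mm, then the turn, a rotation vector about the tool's x, y, z in degrees. In form: [[gripper, tx, ty, tz, ax, ay, az], ...]. A call has 1 to 10 rows; each row shifts and turns the commanded pose from where the row before left it, along the tool's axes as they then stand; what a row does not reach is not made up. A row lasts 1/12 s, in which the tool goes at most 41.7 mm and 7.16 degrees, less where a joint would pass 70% of its speed; a pose out of reach is approached as far as the arm can. A call is refused whole if a number of a shift passes 41.7 or a number of a turn 7.16, either way. A call with a gripper value outside its range is refused whole. The fingers move at their own pace and stop on an object; the grip force is fixed at half the most. Time passes only in rows, so rows that do not move let the fingers close. It gives the time, the measured TCP pose, the force, the opening and the grip force at its end, in the units of the state.
- bot.get_obs(): the state, without advancing time (a new reading comes with each control period).
- bot.camera(name): name is "scene" or "top" or "wrist"; returns the picture (420x560x3 uint8, blue, green, red); there is no depth.
- bot.calibration(name): a dict with "K" (3x3 intrinsics, pixels), "dist_coeffs" ([k1, k2, p1, p2, k3] as OpenCV has them; the pictures are not rectified), "position" and "orientation" of the camera in the world. Camera axes: x right, y down, z forward; pixel columns grow to the right and rows downward; lengths in m; the calibration is good to about 2 mm. A picture is of the moment at which its call begins: read the wrist's pose just before it. calibration takes no time and is no camera call; for the wrist camera it gives the pose at the moment of the call.
- bot.job_done(): hands the job in; it is judged then, once.
Trained networks look in the newest picture that a camera, given by its name, has taken for a name from the list of things; names that differ only in an ending like _2 or _b are one class to them, and where a whole thing is asked for, a point or a joint stands for the part that bears it (a point fixed in the world has none). Each returns a list of dicts, best first, with "conf" (0 to 1); they miss things now and then, are a little off and sometimes report something else, mostly with a low value. They report only what shows in the picture. A call takes as long as a camera call. They do not tell look-alikes from the thing itself.
- bot.outline_of(query, camera): "pixels" (420x560 bool, what is visible of it) and "rect" ([left, top, width, height] in pixels, round what is visible of it).
The state is a dict: "clock": time; "joint_pos": joint angles; "joint_vel": joint speeds; "tau": joint torques, N m; "eef_pos": TCP position; "tool_rot": TCP orientation; "ft_force": force on the tool from outside, world axes, zero at the start; "ft_torque": the same for the moment, N m; "grip_width": finger opening in m; "grasp_force": force on a finger pad.
Only numpy, scipy, OpenCV 4.12 (cv2) and the standard library are available. Lean on these libraries where they do the work, as an engineer would, in place of code of your own. Each camera call takes 0.05 s, during which the arm holds its last target. There are 200 camera calls.

## Task

Lift the wooden tray level by its bridge handle off its board, with the loose porcelain ball still in the dark-ended pocket, then tip the red end down to about 35 degrees and keep it so for a second, so that the ball rolls over into the red-ended pocket, and bring the tray back level. Carry it level, without tipping the ball out of that pocket, to the blue banding wheel and finish while still holding it there, still and level, centred over the wheel with its underside about 10 cm above the wheel top. Never touch the ball (finger grease spoils the painting), never tip the tray sideways or dark end down, and leave the other pottery and jars where they stand.

Things in the scene. Friction and masses are not known exactly. Their poses are not given: they have to be found in the camera images.
- tray: light wood tray, 150 (x) by 90 (y) by 96 mm tall with its handle, about 0.3 kg, on the ware board, underside 18 mm above the table. Origin: centre of the underside; z up. Red end at -x, dark grey end at +x; the red end starts roughly toward the robot (tray yaw -1.2 to 1.2). An open channel along x, 44 mm wide, floor 10 mm above the underside, with a pocket near each end, holds the ball
- grip (a point): centre of the handle bar, 80 mm above the tray's underside, over its centre. The bar crosses above the channel: 20 mm thick along tray x, 60 mm long along y, 32 mm tall (64 to 96 mm above the underside), a thin post at each side. Pinch it from above, fingers closing along tray x. The ball passes beneath (its top at most 46 mm above the underside)
- ball_center (a point): centre of the loose glazed white porcelain ball, 36 mm in diameter, about 55 g; starts in the grey-ended pocket
- red_seat (a point): where the ball's centre lies when it sits in the red-ended pocket: tray x = -42 mm, 26 mm above the underside; axes as the tray's. Each pocket is a 16 mm square hole 5 mm deep in the channel floor: the ball climbs out over its edge when the tray is tipped along x by over about 26 degrees, then rolls to the low end wall
- grey_seat (a point): where the ball's centre lies when it sits in the dark-ended pocket, its start: tray x = +42 mm, 26 mm above the underside. End walls of the channel stand at x = -62 (red) and +62 mm (dark), 26 mm above its floor; side walls 16 mm
- ware_board: dark wood board 200 by 200 by 18 mm, fixed, on which the tray starts; origin at the centre of its underside
- blue_wheel_top (a point): centre of the upper face of the blue banding wheel (a potter's hand turntable, fixed): a blue disc 170 mm across with a silver ring, its top 52 mm above the table; z up
- clay_wheel_top (a point): centre of the upper face of the other banding wheel, the same but terracotta-coloured, with a tea bowl on it: not the goal. The blue wheel, this wheel and the ware board swap places between starts
- tea_bowl: white tea bowl with a blue band, 104 mm across, 65 mm tall, standing on the terracotta wheel; loose, leave it alone; origin at the centre of its underside
- sake_cup: small white cup with a red band, 64 mm across, 45 mm tall; loose, leave it alone; origin at the centre of its underside
- pigment_jar: amber glass jar with a red cap, 52 mm across, 70 mm tall; loose, leave it alone; origin at the centre of its underside
- vase: white porcelain vase, 90 mm across, 120 mm tall; loose, leave it alone; origin at the centre of its underside
- brush_pot: blue pot of paint brushes, 68 mm across, about 175 mm tall with the brushes; loose, leave it alone; origin at the centre of its underside
- plates: pile of four small plates, 120 mm across, 36 mm tall; loose, leave it alone; origin at the centre of its underside
There are look-alikes about, which are no part of the job. What is shaped like the part that bears ball_center but turquoise is not meant.

How it is judged:
By the outcome, as a careful person would: the job done as asked, in the order asked, and still so for the second after the job is handed in, while the arm keeps its last pose, push and grip.
It also fails if it takes over 54 s, if anything falls off the work surface, if the arm or the gripper's body presses on something with over 40 N, if the wrist force passes 120 N, or if a joint passes its speed limit or range.

## Working session

There is one attempt and no reset: what is moved stays moved. The work goes in short steps, Python scripts to look and compute and a tool call to move; the robot and the scene stay as the last step left them, time stands still between calls to the robot, and variables do not carry over. Pictures are saved under pics/ and viewed, at most 10 in all, crops included, and the job is handed in when it is done.

Besides the shell and the picture viewer there is one more tool, called after "Emit:" as name(argument=value, ...) on one line, values as JSON. move_arm: Moves the arm, as the interface text tells. Its arguments: {"type":"object","properties":{"deltas":{"type":"array","items":{"type":"array","items":{"type":"number"}}}},"required":["deltas"]}

```bash
mkdir -p pics
cat > h.py <<'E'
import numpy as np, cv2
from scipy.spatial.transform import Rotation as R
from workcell import bot
def ray(cal,uv):
    K=np.array(cal["K"],float);d=np.array(cal["dist_coeffs"],float)
    p=cv2.undistortPoints(np.array(uv,float).reshape(-1,1,2),K,d).reshape(-1,2)
    v=np.c_[p,np.ones(len(p))]
    return np.array(cal["position"]),R.from_quat(cal["orientation"]).apply(v)
def onz(cal,uv,z):
    o,v=ray(cal,uv); return o+v*((z-o[2])/v[:,2])[:,None]
def proj(cal,P):
    r=R.from_quat(cal["orientation"]).inv(); 
    q=r.apply(np.atleast_2d(P)-np.array(cal["position"]))
    return cv2.projectPoints(q,np.zeros(3),np.zeros(3),np.array(cal["K"],float),np.array(cal["dist_coeffs"],float))[0].reshape(-1,2)
E
python3 - <<'E'
from h import *
for c in ("top","scene"):
    im=bot.camera(c); cv2.imwrite(f"pics/{c}0.png",im)
    cal=bot.calibration(c); print(c,cal["position"],cal["orientation"])
    for q in ("tray","ball_center","ware_board","blue_wheel_top"):
        try:
            for d in bot.outline_of(q,c)[:3]:
                v,u=np.nonzero(d["pixels"]); print(q,d["conf"],d["rect"],u.mean().round(1),v.mean().round(1),len(u), onz(cal,[[u.mean(),v.mean()]],0.03).round(3))
        except Exception as e: print(q,e)
print(bot.get_obs())
E
```

```text
top [0.38191269 0.0022116  1.11028699] [-0.70343374  0.70459567 -0.06003937  0.07156247]
tray 0.83 [272.0, 204.9, 62.1, 76.0] 300.9 242.9 2094 [[ 0.499 -0.026  0.03 ]]
ball_center 0.74 [355.6, 200.8, 14.4, 15.5] 362.7 208.2 161 [[ 0.584 -0.178  0.03 ]]
ball_center 0.59 [304.3, 219.9, 15.3, 12.4] 312.0 225.9 149 [[ 0.54  -0.053  0.03 ]]
ball_center 0.58 [323.8, 130.8, 13.0, 6.0] 330.0 134.6 121 [[ 0.774 -0.102  0.03 ]]
ware_board 0.94 [249.9, 192.2, 92.5, 87.5] 295.1 232.7 4277 [[ 0.524 -0.012  0.03 ]]
blue_wheel_top 0.98 [390.9, 178.8, 70.4, 70.5] 426.5 214.4 3810 [[ 0.568 -0.335  0.03 ]]
scene [1.25538525 0.01807416 0.75727407] [ 0.64047304  0.66001854 -0.28244418 -0.27275464]
tray 0.91 [239.4, 178.5, 68.4, 63.6] 275.4 209.5 2181 [[ 0.501 -0.027  0.03 ]]
ball_center 0.67 [197.3, 232.2, 13.9, 20.2] 204.3 239.8 206 [[ 0.601 -0.177  0.03 ]]
ball_center 0.62 [219.3, 308.2, 22.2, 14.7] 228.9 314.9 242 [[ 0.789 -0.101  0.03 ]]
ball_center 0.6 [208.1, 202.3, 14.2, 14.5] 213.2 211.0 185 [[ 0.51  -0.171  0.03 ]]
ware_board 0.96 [232.0, 190.1, 94.8, 68.6] 282.3 231.5 3726 [[ 0.571 -0.008  0.03 ]]
blue_wheel_top 0.7 [101.7, 195.1, 72.6, 56.4] 138.5 224.5 3419 [[ 0.559 -0.335  0.03 ]]
{'clock': 0.5, 'joint_pos': array([1.10697576e+00, 2.40632242e-01, 4.98251238e-03, 1.33517710e+00,
       1.14815766e-06, 1.57084202e+00]), 'joint_vel': array([ 2.29836262e-04, -1.92025585e-03, -6.59710731e-05,  6.38071566e-04,
       -1.06374649e-03,  9.14167209e-04]), 'tau': array([ 1.12602111e-04, -3.71858597e+01,  2.52462173e+01,  2.77049010e-03,
        3.78402069e-05, -1.70294481e-05]), 'eef_pos': array([0.2236839 , 0.44717519, 0.23928365]), 'tool_rot': array([ 2.29859320e-01,  9.73223866e-01, -1.47114641e-05, -4.06376090e-06]), 'ft_force': array([ 0.45599635, -0.06837657, -0.36298115]), 'ft_torque': array([-0.05990148,  0.01111246,  0.0504692 ]), 'grasp_force': 0.0, 'grip_width': 0.08542463087612343}
```

Run:
```python
import cv2
a=cv2.imread("pics/top0.png")[100:320,180:480]; b=cv2.imread("pics/scene0.png")[110:350,80:400]
cv2.imwrite("pics/top_c.png",cv2.resize(a,(800,587),interpolation=cv2.INTER_CUBIC))
cv2.imwrite("pics/scene_c.png",cv2.resize(b,(800,600),interpolation=cv2.INTER_CUBIC))
```

```text
(no output)
```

View pics/top_c.png

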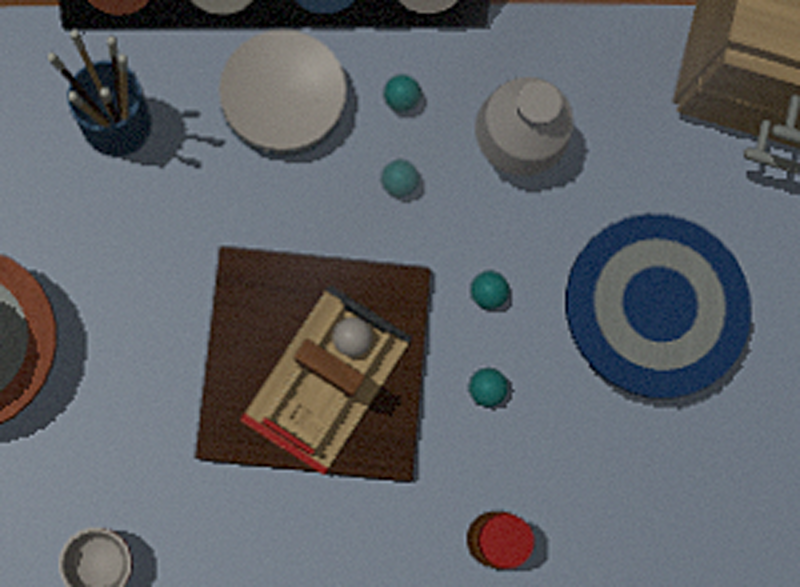

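View pics/scene_c.png

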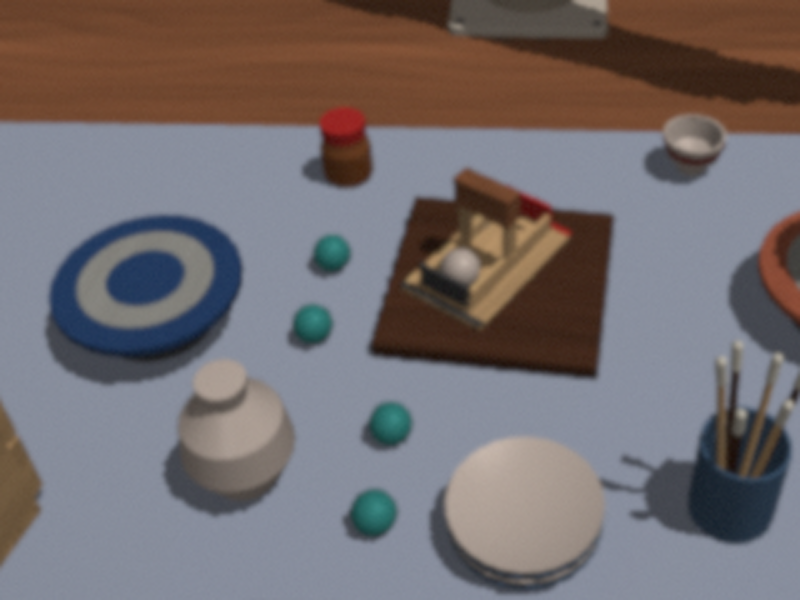

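The white ball at top px (312,227) sits in the tray's grey-ended pocket. The four turquoise balls, at about (331,135), (330,167), (364,209) and (363,245), are look-alikes, so the tray at (301,243) holding the white ball is the one meant. The blue wheel is at (427,214). The terracotta wheel is on the left with the bowl.

Run:
```python
from h import *
from scipy.optimize import least_squares
cal=bot.calibration("top")
f=lambda c:np.array(c)*[300/800,220/587]+[180,100]
# model pts (tray frame) -> crop px
pts=[((-.075,.045,.036),(240,418)),((-.075,-.045,.036),(327,472)),((.075,.045,.036),(330,290)),((.075,-.045,.036),(410,338)),((0,.03,.096),(301,350)),((0,-.03,.096),(366,384)),((.042,0,.026),(352,338))]
M=np.array([p[0] for p in pts]);U=np.array([f(p[1]) for p in pts])
def res(x):
    P=R.from_euler('z',x[2]).apply(M)+[x[0],x[1],.018]
    return (proj(cal,P)-U).ravel()
s=least_squares(res,[.5,-.03,-.5]);print(s.x,s.fun.reshape(-1,2).round(1))
print("wheel",onz(cal,[[426.5,214.4]],.052), "jar",onz(cal,[f((505,540))],.07),"vase",onz(cal,[f((540,105))],.12))
o=bot.get_obs();Rt=R.from_quat(o["tool_rot"]);print(Rt.as_matrix().round(3)); 
w=bot.calibration("wrist");print("wristcam in tool",Rt.inv().apply(np.array(w["position"])-o["eef_pos"]),(Rt.inv()*R.from_quat(w["orientation"])).as_matrix().round(2))
```

```text
[ 0.50002295 -0.03045497 -0.57110242] [[-0.1  1.1]
 [-0.3  1.7]
 [ 0.2 -3.6]
 [ 2.2 -1.7]
 [-0.3  0. ]
 [-1.9  1.6]
 [ 0.3  0.5]]
wheel [[ 0.56403933 -0.32835481  0.052     ]] jar [[ 0.35762492 -0.18012131  0.07      ]] vase [[ 0.72960636 -0.21509524  0.12      ]]
[[-0.894  0.447 -0.   ]
 [ 0.447  0.894 -0.   ]
 [ 0.    -0.    -1.   ]]
wristcam in tool [ 0.0731659   0.00093367 -0.13472574] [[ 0.   -0.96 -0.29]
 [ 1.    0.    0.  ]
 [-0.   -0.29  0.96]]
```

Emit:
move_arm(deltas=[[1,-33,-21.6,-3,0,0,0],[1,-33,-21.6,-3,0,0,0],[1,-33,-21.6,-3,0,0,0],[1,-33,-21.6,-3,0,0,0],[1,-33,-21.6,-3,0,0,0],[1,-33,-21.6,-3,0,0,0],[1,-33,-21.6,-3,0,0,0],[1,-33,-21.6,-3,0,0,0],[1,-33,-21.6,-3,0,0,0],[1,-33,-21.6,-3,0,0,0]])

```text
clock: 1.33
eef_pos: [0.4228, 0.1045, 0.2698]
tool_rot: [0.23, 0.973, 0.0, 0.0]
ft_force: [1.8, 0.3, 0.4]
grip_width: 0.0855
grasp_force: 0.0
```

Emit:
move_arm(deltas=[[1,-33,-21.6,-3,0,0,0],[1,-33,-21.6,-3,0,0,0],[1,-33,-21.6,-3,0,0,0],[1,-31,-21.6,-3,0,0,0],[1,0,0,0,0,0,6.9],[1,0,0,0,0,0,6.9],[1,0,0,0,0,0,6.9],[1,0,0,0,0,0,6.9],[1,0,0,0,0,0,6.9],[1,0,0,0,0,0,6.9]])

```text
clock: 2.17
eef_pos: [0.4998, -0.0292, 0.2813]
tool_rot: [0.562, 0.827, -0.0, -0.0]
ft_force: [0.2, 0.5, -0.2]
grip_width: 0.0855
grasp_force: 0.0
```

Emit:
move_arm(deltas=[[1,0,0,0,0,0,6.9],[1,0,0,0,0,0,6.9],[1,0,0,0,0,0,6.9],[1,0,0,0,0,0,6.9],[1,0,0,0,0,0,6.9],[1,0,0,0,0,0,6.9],[1,0,0,0,0,0,6.9],[1,0,0,0,0,0,6.5],[1,0,0,0,0,0,0],[1,0,0,0,0,0,0]])

```text
clock: 3.0
eef_pos: [0.4998, -0.0291, 0.2813]
tool_rot: [0.877, 0.48, 0.0, 0.0]
ft_force: [0.3, 0.2, 0.6]
grip_width: 0.0855
grasp_force: 0.0
```

Run:
```python
from h import *
o=bot.get_obs();print(o["clock"],o["eef_pos"],o["joint_pos"].round(2));print(R.from_quat(o["tool_rot"]).as_matrix().round(3))
cal=bot.calibration("wrist");im=bot.camera("wrist");cv2.imwrite("pics/w1_raw.png",im)
P=R.from_euler('z',-.571).apply([(-.075,.045,.036),(-.075,-.045,.036),(.075,.045,.036),(.075,-.045,.036),(.01,.03,.096),(.01,-.03,.096),(-.01,.03,.096),(-.01,-.03,.096),(.042,0,.026)])+[.5,-.0305,.018]
for u in proj(cal,P): cv2.circle(im,tuple(int(x) for x in u),2,(0,255,0),1)
cv2.imwrite("pics/w1.png",im)
```

```text
3.0 [ 0.49979396 -0.0290582   0.28133852] [-0.06  0.23  0.1   1.44 -0.    2.08]
[[ 0.539  0.842  0.   ]
 [ 0.842 -0.539 -0.   ]
 [ 0.     0.    -1.   ]]
```

View pics/w1.png

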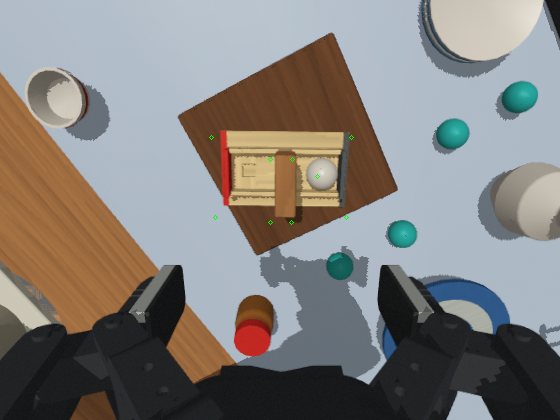

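The wrist view shows the tray's bar at about (286,185), 4 px right of and 6 px above my estimate. The ball is at (322,173) in the grey-ended pocket and the red end is on the left, so I'll correct for that and descend.

Emit:
move_arm(deltas=[[1,6,4,10,0,0,1],[1,0,0,25,0,0,0],[1,0,0,25,0,0,0],[1,0,0,25,0,0,0],[1,0,0,25,0,0,0],[1,0,0,25,0,0,0],[1,0,0,20,0,0,0],[1,0,0,20,0,0,0],[1,0,0,16,0,0,0],[1,0,0,0,0,0,0]])

```text
clock: 3.88
eef_pos: [0.5035, -0.0258, 0.0861]
tool_rot: [0.882, 0.472, -0.003, -0.002]
ft_force: [-0.7, 0.2, -0.3]
grip_width: 0.0852
grasp_force: 0.0
```

Run:
```python
from h import *
o=bot.get_obs();print(o["clock"],o["eef_pos"],o["ft_force"])
im=bot.camera("wrist");cv2.imwrite("pics/w2.png",im)
```

```text
3.8833 [ 0.50354655 -0.02579176  0.08613747] [-0.74285268  0.17694682 -0.28670161]
```

View pics/w2.png

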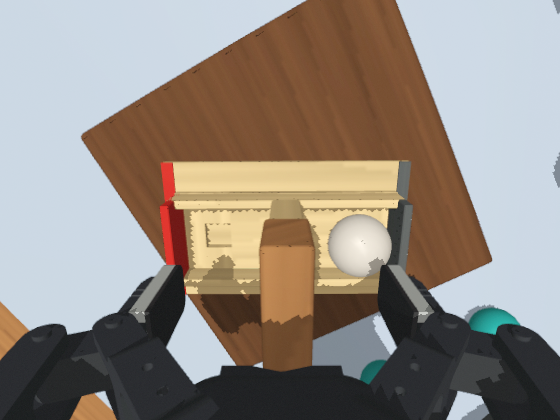

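Run:
```python
from h import *
o=bot.get_obs();cal=bot.calibration("wrist");Rt=R.from_quat(o["tool_rot"])
d=Rt.as_matrix()[:,1];print(Rt.as_matrix().round(3))
y=np.rad2deg(np.arctan2(d[1],d[0]))
for dy in (0,.006,.012,-.006):
  M=np.array([(-.01,.03,.096),(.01,.03,.096),(-.01,.03,.064),(.01,.03,.064),(-.075,.045,.0),(.075,.045,.0),(-.068,.045,.026),(.042,0,.026)])
  P=R.from_euler('z',y,degrees=True).apply(M+[0,dy,0])+[*o["eef_pos"][:2],.018]
  print(dy,proj(cal,P).round(0).tolist())
```

```text
[[ 0.555  0.832 -0.005]
 [ 0.832 -0.555  0.   ]
 [-0.003 -0.004 -1.   ]]
0 [[250.0, 240.0], [307.0, 240.0], [257.0, 213.0], [302.0, 213.0], [159.0, 158.0], [402.0, 158.0], [155.0, 165.0], [352.0, 242.0]]
0.006 [[250.0, 224.0], [308.0, 224.0], [257.0, 200.0], [302.0, 200.0], [158.0, 148.0], [403.0, 148.0], [154.0, 154.0], [353.0, 232.0]]
0.012 [[249.0, 208.0], [308.0, 208.0], [256.0, 186.0], [303.0, 186.0], [157.0, 138.0], [404.0, 138.0], [153.0, 142.0], [354.0, 222.0]]
-0.006 [[251.0, 256.0], [307.0, 256.0], [257.0, 225.0], [302.0, 225.0], [160.0, 167.0], [401.0, 167.0], [156.0, 176.0], [352.0, 251.0]]
```

Emit:
move_arm(deltas=[[1,-2,2.5,0,0,0,0],[1,0,0,0,0,0,0],[0,0,0,0,0,0,0],[0,0,0,0,0,0,0],[0,0,0,0,0,0,0],[0,0,0,0,0,0,0],[0,0,0,0,0,0,0],[0,0,0,0,0,0,0],[0,0,0,0,0,0,0],[0,0,0,0,0,0,0]])

```text
clock: 4.77
eef_pos: [0.5075, -0.0291, 0.0907]
tool_rot: [0.882, 0.471, 0.0, -0.0]
ft_force: [-1.4, 0.7, 5.1]
grip_width: 0.0195
grasp_force: 59.6
```

Run:
```python
from h import *
o=bot.get_obs();print(o["clock"],o["eef_pos"],o["ft_force"],o["grip_width"],o["grasp_force"],R.from_quat(o["tool_rot"]).as_matrix().round(3))
```

```text
4.7667 [ 0.50745214 -0.02906154  0.09071   ] [-1.37571902  0.66970737  5.11799163] 0.019476123972341716 59.64404761791229 [[ 0.556  0.831  0.   ]
 [ 0.831 -0.556  0.   ]
 [ 0.     0.    -1.   ]]
```

Emit:
move_arm(deltas=[[0,0,0,-3,0,0,0],[0,0,0,-6,0,0,0],[0,0,0,-10,0,0,0],[0,0,0,-15,0,0,0],[0,0,0,-18,0,0,0],[0,0,0,-20,0,0,0],[0,0,0,-18,0,0,0],[0,0,0,-15,0,0,0],[0,0,0,-12,0,0,0],[0,0,0,-9,0,0,0]])

```text
clock: 5.6
eef_pos: [0.5078, -0.0293, 0.2183]
tool_rot: [0.882, 0.471, 0.001, 0.001]
ft_force: [0.8, 0.5, -2.8]
grip_width: 0.0193
grasp_force: 58.8
```

Emit:
move_arm(deltas=[[0,0,0,-6,0,0,0],[0,0,0,-3,0,0,0],[0,0,0,0,0,0,0],[0,0,0,0,0,0,0]])

```text
clock: 5.93
eef_pos: [0.507, -0.0292, 0.2247]
tool_rot: [0.882, 0.471, -0.0, -0.0]
ft_force: [0.2, 0.2, -2.7]
grip_width: 0.0191
grasp_force: 58.8
```

Run:
```python
from h import *
o=bot.get_obs();print(o["clock"],o["eef_pos"],o["ft_force"],o["ft_torque"],o["grip_width"],o["joint_pos"],R.from_quat(o["tool_rot"]).as_matrix().round(3))
a=bot.camera("wrist");b=bot.camera("scene")[120:270,180:380]
cv2.imwrite("pics/w3.png",np.hstack([cv2.resize(a,(400,300)),cv2.resize(b,(400,300))]))
```

```text
5.9333 [ 0.50702542 -0.02922117  0.22473327] [ 0.22684328  0.23347537 -2.73714701] [0.01219871 0.04152856 0.00167695] 0.019148782231310207 [-5.75529422e-02  2.63779217e-01 -2.57409926e-03  1.30559071e+00
 -2.73650452e-05  2.10271715e+00] [[ 0.556  0.831 -0.001]
 [ 0.831 -0.556  0.   ]
 [-0.001 -0.001 -1.   ]]
```

View pics/w3.png

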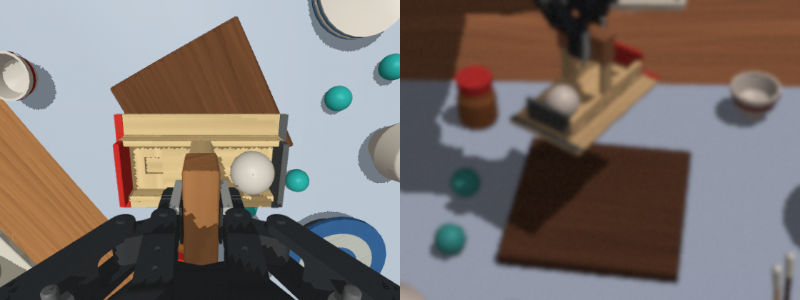

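Emit:
move_arm(deltas=[[0,0,0,0,-1.5,0,0],[0,0,0,0,-3,0,0],[0,0,0,0,-4,0,0],[0,0,0,0,-5,0,0],[0,0,0,0,0,0,0]])

```text
clock: 6.45
eef_pos: [0.503, -0.0282, 0.2228]
tool_rot: [0.876, 0.469, 0.053, 0.103]
ft_force: [-1.7, 0.4, -3.9]
grip_width: 0.0193
grasp_force: 59.9
```

Run:
```python
from h import *
o=bot.get_obs();print(o["clock"],o["eef_pos"],o["joint_pos"].round(3),R.from_quat(o["tool_rot"]).as_matrix().round(3))
```

```text
6.45 [ 0.50303282 -0.02818548  0.22275604] [ 0.023  0.113 -0.221  1.047 -0.134  2.168] [[ 0.554  0.81   0.19 ]
 [ 0.832 -0.539 -0.13 ]
 [-0.003  0.23  -0.973]]
```

Emit:
move_arm(deltas=[[0,0,0,0,-3,0,0],[0,0,0,0,-5,0,0],[0,0,0,0,-5.5,0,0],[0,0,0,0,-5,0,0],[0,0,0,0,-3,0,0],[0,0,0,0,0,0,0],[0,0,0,0,0,0,0],[0,0,0,0,0,0,0],[0,0,0,0,0,0,0],[0,0,0,0,0,0,0]])

```text
clock: 7.28
eef_pos: [0.5084, -0.0295, 0.2259]
tool_rot: [0.841, 0.449, 0.142, 0.265]
ft_force: [-0.3, -0.5, -3.0]
grip_width: 0.0193
grasp_force: 60.9
```

Emit:
move_arm(deltas=[[0,0,0,0,0,0,0],[0,0,0,0,0,0,0],[0,0,0,0,0,0,0],[0,0,0,0,0,0,0],[0,0,0,0,0,0,0],[0,0,0,0,0,0,0],[0,0,0,0,0,0,0]])

```text
clock: 7.87
eef_pos: [0.5073, -0.0292, 0.2253]
tool_rot: [0.841, 0.449, 0.142, 0.265]
ft_force: [-0.2, -0.1, -3.9]
grip_width: 0.0193
grasp_force: 60.9
```

Run:
```python
from h import *
o=bot.get_obs();m=R.from_quat(o["tool_rot"]).as_matrix();print(o["clock"],o["eef_pos"],o["joint_pos"].round(3),m.round(3),np.rad2deg(np.arcsin(m[2])))
a=bot.camera("wrist");b=bot.camera("scene")[120:270,180:380]
cv2.imwrite("pics/w4.png",np.hstack([cv2.resize(a,(400,300)),cv2.resize(b,(400,300))]))
```

```text
7.8667 [ 0.50733151 -0.029181    0.22529846] [ 0.176 -0.048 -0.533  0.618 -0.408  2.237] [[ 0.556  0.681  0.477]
 [ 0.831 -0.455 -0.319]
 [-0.     0.574 -0.819]] [-8.87490035e-04  3.49978738e+01 -5.50021262e+01]
```

View pics/w4.png

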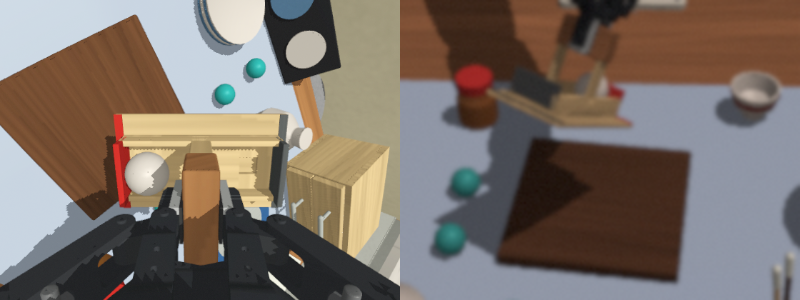

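The ball has rolled to the red end. I'll hold a little longer, then bring the tray back level slowly.

Emit:
move_arm(deltas=[[0,0,0,0,0,0,0],[0,0,0,0,0,0,0],[0,0,0,0,0,0,0],[0,0,0,0,1,0,0],[0,0,0,0,2,0,0],[0,0,0,0,3,0,0],[0,0,0,0,3,0,0],[0,0,0,0,3,0,0],[0,0,0,0,3,0,0],[0,0,0,0,3,0,0]])

```text
clock: 8.8
eef_pos: [0.5078, -0.0294, 0.2259]
tool_rot: [0.873, 0.466, 0.069, 0.129]
ft_force: [-0.1, -0.0, -2.7]
grip_width: 0.019
grasp_force: 60.9
```

Emit:
move_arm(deltas=[[0,0,0,0,3,0,0],[0,0,0,0,3,0,0],[0,0,0,0,3,0,0],[0,0,0,0,3,0,0],[0,0,0,0,2,0,0],[0,0,0,0,1.5,0,0],[0,0,0,0,1,0,0],[0,0,0,0,0.5,0,0],[0,0,0,0,0,0,0],[0,0,0,0,0,0,0]])

```text
clock: 9.63
eef_pos: [0.5075, -0.0293, 0.2253]
tool_rot: [0.882, 0.471, 0.0, 0.0]
ft_force: [-0.3, -0.1, -2.6]
grip_width: 0.0193
grasp_force: 60.8
```

Run:
```python
from h import *
o=bot.get_obs();m=R.from_quat(o["tool_rot"]).as_matrix();print(o["clock"],o["eef_pos"],m.round(3),np.rad2deg(np.arcsin(m[2])))
a=bot.camera("wrist");b=bot.camera("scene")[120:270,180:380]
cv2.imwrite("pics/w5.png",np.hstack([cv2.resize(a,(400,300)),cv2.resize(b,(400,300))]))
D=np.array([.564,-.3284,.2247])-o["eef_pos"];print(m.T@D*1000)
t=bot.camera("top");d=bot.outline_of("blue_wheel_top","top");s=bot.outline_of("blue_wheel_top","scene")
for c,e in (("top",d),("scene",s)):
    for z in (.052,):
        if e:
            k=cv2.findContours(e[0]["pixels"].astype(np.uint8),0,1)[0];k=max(k,key=len).reshape(-1,2)
            P=onz(bot.calibration(c),k,z)[:,:2];print(c,e[0]["conf"],cv2.minEnclosingCircle((P*1000).astype(np.float32)))
```

```text
9.6333 [ 0.50748077 -0.02928879  0.22529243] [[ 0.556  0.831  0.   ]
 [ 0.831 -0.556 -0.   ]
 [-0.     0.    -1.   ]] [-2.71781606e-03  2.65059435e-02 -8.99733551e+01]
[-217.20389834  213.27040571    0.70139326]
top 0.94 ((565.8375244140625, -327.4730529785156), 87.73037719726562)
scene 0.91 ((576.2700805664062, -323.157470703125), 91.7505874633789)
```

View pics/w5.png

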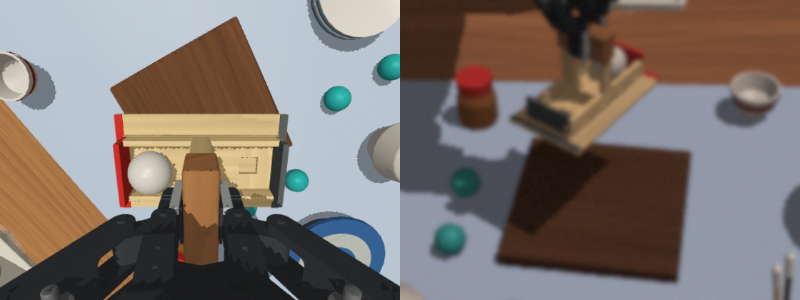

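Emit:
move_arm(deltas=[[0,-2,2,0,0,0,0],[0,-5,5,0,0,0,0],[0,-8,8,0,0,0,0],[0,-11,11,0,0,0,0],[0,-13,13,0,0,0,0],[0,-15,15,0,0,0,0],[0,-16,16,0,0,0,0],[0,-16,16,0,0,0,0],[0,-16,15,0,0,0,0],[0,-16,15,0,0,0,0]])

```text
clock: 10.72
eef_pos: [0.5382, -0.1942, 0.2252]
tool_rot: [0.882, 0.471, -0.0, 0.0]
ft_force: [0.5, -0.1, -3.6]
grip_width: 0.0192
grasp_force: 60.8
```

Emit:
move_arm(deltas=[[0,-16,16,0,0,0,0],[0,-16,16,0,0,0,0],[0,-15,15,0,0,0,0],[0,-14,14,0,0,0,0],[0,-12,12,0,0,0,0],[0,-9,9,0,0,0,0],[0,-7,7,0,0,0,0],[0,-5,5,0,0,0,0],[0,-3,3,0,0,0,0],[0,-2,1,0,0,0,0]])

```text
clock: 11.55
eef_pos: [0.5646, -0.3292, 0.225]
tool_rot: [0.882, 0.471, -0.0, -0.0]
ft_force: [0.8, 0.6, -3.6]
grip_width: 0.0189
grasp_force: 60.8
```

Emit:
move_arm(deltas=[[0,0,0,0,0,0,0],[0,0,0,0,0,0,0],[0,0,0,0,0,0,0],[0,0,0,0,0,0,0],[0,0,0,0,0,0,0],[0,0,0,0,0,0,0]])

```text
clock: 12.05
eef_pos: [0.5647, -0.3282, 0.2255]
tool_rot: [0.882, 0.471, 0.0, 0.0]
ft_force: [-0.7, -0.2, -2.9]
grip_width: 0.0191
grasp_force: 60.8
```

Run:
```python
from h import *
o=bot.get_obs();m=R.from_quat(o["tool_rot"]).as_matrix();print(o["clock"],o["eef_pos"],np.rad2deg(np.arcsin(m[2])),o["joint_vel"].round(3))
D=np.array([.565,-.328,.2247])-o["eef_pos"];print(m.T@D*1000)
a=bot.camera("wrist");b=bot.camera("scene")[120:300,50:290]
cv2.imwrite("pics/w6.png",np.hstack([cv2.resize(a,(400,300)),cv2.resize(b,(400,300))]))
```

```text
12.05 [ 0.56473926 -0.32819659  0.22548931] [ 2.44421737e-03  1.16749789e-02 -8.99880719e+01] [-0.003  0.003  0.001  0.001 -0.    -0.007]
[0.30827108 0.10746037 0.78934224]
```

View pics/w6.png

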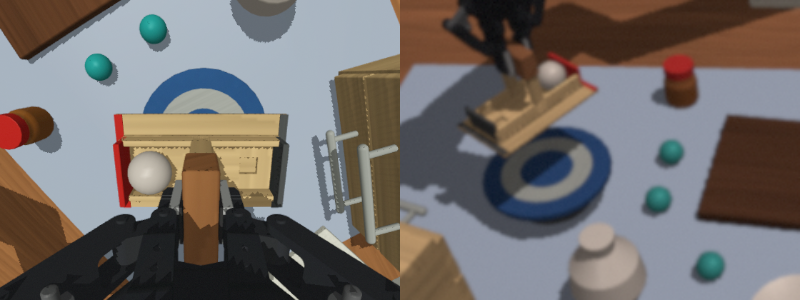

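Run:
```python
from h import *
from scipy.optimize import least_squares
cal=bot.calibration("wrist");im=bot.camera("wrist").astype(int)
o=bot.get_obs()
m=(im[...,0]-im[...,2]>70)&(im[...,0]>100); m[158:]=False; m[:,:180]=False; m[:,390:]=False
k=max(cv2.findContours(m.astype(np.uint8),0,1)[0],key=len).reshape(-1,2);x0,x1=k[:,0].min(),k[:,0].max()
# topmost blue pixel per column = far rim of upper face
U=np.array([(u,np.nonzero(m[:,u])[0][0]) for u in range(x0+8,x1-8) if m[:,u].any()])
P=onz(cal,U,.052)[:,:2]
s=least_squares(lambda c:np.hypot(*(P-c).T)-.085,[.565,-.328],loss='soft_l1',f_scale=.002)
print(x0,x1,U[:,1].min(),len(U),s.x,np.abs(s.fun).mean(),"TCP",o["eef_pos"],(R.from_quat(o["tool_rot"]).inv().apply([s.x[0]-o["eef_pos"][0],s.x[1]-o["eef_pos"][1],0])*1000))
```

```text
201 368 20 151 [ 0.56737937 -0.329882  ] 0.009876547376985827 TCP [ 0.56468566 -0.32840645  0.22539109] [2.70182707e-01 3.05946536e+00 3.16408343e-04]
```

Emit:
move_arm(deltas=[[0,0,1,0.4,0,0,0],[0,0,1,0.4,0,0,0],[0,0,0,0,0,0,0],[0,0,0,0,0,0,0],[0,0,0,0,0,0,0],[0,0,0,0,0,0,0],[0,0,0,0,0,0,0],[0,0,0,0,0,0,0],[0,0,0,0,0,0,0]])

```text
clock: 12.95
eef_pos: [0.5663, -0.3297, 0.2245]
tool_rot: [0.882, 0.471, 0.0, 0.0]
ft_force: [0.0, -0.8, -3.8]
grip_width: 0.0195
grasp_force: 60.8
```

Run:
```python
from workcell import bot
o=bot.get_obs();print(o["clock"],o["eef_pos"],o["joint_vel"].round(3));print(bot.job_done())
```

```text
12.95 [ 0.56627823 -0.32969119  0.22453487] [ 0.002  0.    -0.    -0.     0.001 -0.008]
the job is handed in; nothing more can be done
None
```

I handed the job in at 13 s: the ball rolled over into the red-ended pocket, and the arm is holding the tray level and still, about 10 cm above the blue wheel and within a few millimetres of centre. The hand-in gave no verdict.

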